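# Set the slab cutter's fence to its mark from the stop side

## Task

The fence of the clay-slab cutter was left past its marker. With a fingertip against the wooden block, push the slide back until it bears on its end-stop screw and hold it there a moment at about 10 to 18 N, never over 22 N. Then push the block from the other side to bring the pointer up level with the marker from the stop side only, leaving the play in the block taken up and never running past the marker; leave the clay cups where they stand.

Things in the scene. Friction and masses are not known exactly. Their poses are not given: they have to be found in the camera images.
- block: Wooden push block on the carriage, 90 (x) x 100 (y) x 44 (z) mm, too wide to grip: push its -y or +y face, fingertip 55 to 90 mm above the table. Origin at its centre, 74 mm above the table. +y is forward along the slide (from the end stop towards and past the marker), +x points from the slide to the scale. It slides nearly freely (0.6 N) 4 mm either way on the carriage, then drives it.
- carriage: Steel carriage plate under the block, 64 (x) x 130 (y) mm, top 48 mm above the table; carries the aluminium fence towards +x, no taller than 48 mm. Origin at its middle, at table height; axes as the block's. It slides along y with about 4 N of friction and stays where left. Within 60 mm of the block along the slide nothing is taller than 48 mm.
- pointer (a point): Tip of the thin dark steel pointer on the end of the fence, rigid with the carriage: 160 mm in +x from the carriage's middle, same y, 30 mm above the table. Axes as the block's. With the block pushed forward in its play the block's y is 4 mm ahead of the pointer's; pushed back, 4 mm behind.
- mark (a point): Tip of the small dark steel marker clamped on the scale strip, 30 mm above the table, pointing at the pointer, 162 mm in +x from the slide's centre line. Axes as the block's. The pointer is level with it when both have the same y along the slide. At the start the pointer is 15 to 105 mm past it (+y).
- stop_face (a point): Top middle of the front (+y) face of the end stop, a dark steel block 56 x 20 x 30 mm clamped on the rail, 48 mm above the table, on the slide's centre line. Axes as the block's. A 10 mm steel screw stands out of the face towards the carriage by 1 to 15 mm (differs each time, not measured). The carriage's back end, 65 mm behind the pointer, bears on the screw's tip, which is rigid.
- cup_a: Unfired dark clay cup, 72 mm across, 60 mm tall, standing on the table just past the cutter's -y (stop) end; origin at the centre of its foot. To be left alone.
- cup_b: A second such cup, just past the cutter's +y end, to be left alone.

How it is judged (in metres and radians):
On the way:
1. the slide is pushed back onto the stop screw: carriage within 17 mm of the stop face, block back in its play, still, pressed at over 8 N for 0.25 s (y of pointer in the frame of stop_face below 0.082 m and y of block in the frame of pointer below -0.0015 m and contact force between block and anything else above 8 N and linear speed of block below 0.003 m/s), for 0.25 s.
At the end, for the whole second after the job is handed in: The pointer is level with the marker within 2.5 mm along the slide, the block is at the forward side of its play (more than 2.2 mm ahead of its middle place), all at rest; the two cups stand upright within 15 mm of where they were (y of pointer in the frame of mark between -0.0025 and 0.0025 m and y of block in the frame of pointer above 0.0022 m and linear speed of block below 0.005 m/s and distance of each of cup_a, cup_b from where it was at the start of the episode below 0.015 m and angle between each of cup_a, cup_b's own z axis and vertical below 0.2 rad); the robot touches nothing.
It fails at once if the block is pushed with more than 22 N (contact force between block and anything else above 22 N).
It fails at once if the slide is driven forward past the mark: pointer more than 3 mm past it with the block at the forward side of its play (y of pointer in the frame of mark above 0.003 m and y of block in the frame of pointer above 0.0025 m).
It fails at once if a cup is moved by more than 15 mm (distance of any of cup_a, cup_b from where it was at the start of the episode above 0.015 m).
It also fails if it takes over 67 s, if anything falls off the work surface, if the arm or the gripper's body presses on something with over 40 N, if the wrist force passes 120 N, or if a joint passes its speed limit or range.

## Robot

A 6-joint arm with a two-finger parallel gripper is mounted at the origin on the work surface. World frame = base frame: x ahead of the robot, y to its left, z up, the work surface at z = 0. Lengths are in mm, angles in rad, forces in N, time in s.
With the tool pointing down it reaches from about 275 to 750 mm from the base axis. Payload 10.2 kg.
Tool frame: the origin (TCP) lies on the centre line of the jaws, within the pads' length; the fingertips stand 8 mm ahead of it and the grasp point (between the pads) lies 11 mm behind it; x points along the fingers, y is the direction in which the jaws open and shut, and the axes are right-handed (so a half turn about x gives the same grasp; the last joint's range is limited). The gripper opens to 85 mm and grips with 20 to 120 N. Pads are 22 mm wide; open, the fingers measure 114 mm over their backs; the gripper's body (76 mm by 85 mm) begins 54 mm behind the grasp point. The pads swing forward as they close: fully open they stand 13 mm farther back than shut.
Start: joints at [-1.555, 0.313, 1.498, -0, 1.331, -0.223], TCP at [124.168, -510.111, 239.294] pointing down, gripper open.
Joint ranges: [-2.94, 2.94], [-0.97, 2.17], [0.19, 2.56], [-1.23, 4.37], [0.02, 3.11], [-2.88, 2.88]. Speed limits (rad/s): [2.39, 2.39, 3.01, 3.14, 3.14, 3.14].

## Interface

Orientations are given as a unit quaternion [w, x, y, z].
In Python, from rig import ctrl, vision, workorder gives the robot as it stands. The module is installed in compiled form; this text tells all that it offers.
- The arm moves only by the shell command python3 -m jog 'ROWS' [OPENING] [FORCE]. ROWS is JSON, a list that holds one entry, the list of rows, each a list of 6 numbers: the shift along the tool's x, y, z in m, then the turn, a rotation vector about the tool's x, y, z in rad. A call has 1 to 12 rows; each row shifts and turns the commanded pose from where the row before left it, along the tool's axes as they then stand; what a row does not reach is not made up. A row lasts 1/8 s, in which the tool goes at most 62.5 mm and 10.7 degrees, less where a joint would pass 70% of its speed; a pose out of reach is approached as far as the arm can. A call is refused whole if a number of a shift passes 0.0625 or a number of a turn 0.188, either way. A call with a gripper value outside its range is refused whole. OPENING is the closure in counts, from 0 (fully open) to 255 (shut), set as the call begins (- or left out, the last holds). The fingers move at their own pace and stop on an object; FORCE is the grip in N (left out, the last holds). Time passes only in rows, so rows that do not move let the fingers close. It gives the time, the measured TCP pose, the force and the opening at its end, in the units of the state.
- ctrl.sense(): the state, without advancing time (a new reading comes with each control period).
- vision.capture(name): name is "scene" or "top" or "wrist"; returns a dict with "image" (480x640x3 uint8, red, green, blue), "mtx" (3x3 intrinsics, pixels), "R" (3x3) and "t" (3): a world point X has camera coordinates R X + t; the wrist camera has in their place "hand_eye" (4x4, takes a point from camera to tool coordinates, whose origin is the TCP and whose axes are the tool frame's). Camera axes: x right, y down, z forward; pixel columns grow to the right and rows downward; lengths in mm; the calibration is good to about 2 mm. A picture is of the moment at which its call begins: read the wrist's pose just before it. There is no depth.
- workorder.finish_job(): hands the job in, once; it reports no verdict.
The state is a dict: "time_s": time; "joints": joint angles; "dq": joint speeds; "tau": joint torques, N m; "eef_pos": TCP position; "ee_rot": TCP orientation; "force": force on the tool from outside, world axes, zero at the start; "wrist_torque": the same for the moment, N m; "grip_width": opening from 0.0 (shut) to 1.0 (fully open).
Only numpy, scipy, OpenCV 4.12 (cv2) and the standard library are available. Lean on these libraries where they do the work, as an engineer would, in place of code of your own. Each camera call takes 0.05 s, during which the arm holds its last target.

## Working session

There is one attempt and no reset: what is moved stays moved. The work goes in short steps, Python scripts to look and compute and a shell command to move; the robot and the scene stay as the last step left them, time stands still between calls to the robot, and variables do not carry over. Pictures are saved under pics/ and viewed, and the job is handed in when it is done.

```bash
mkdir -p pics; python3 - <<'E'
from rig import ctrl, vision
import cv2
s=ctrl.sense(); print(s)
for n in ("scene","top"):
    c=vision.capture(n); cv2.imwrite(f"pics/{n}0.png",c["image"][:,:,::-1]); print(n,c["mtx"].tolist(),c["R"].tolist(),c["t"].tolist())
    import pickle; pickle.dump(c,open(f"pics/{n}0.pkl","wb"))
E
```

```text
{'time_s': 0.0, 'joints': array([-1.55537667e+00,  3.13472159e-01,  1.49846486e+00, -1.96311503e-05,
        1.33096910e+00, -2.23399753e-01]), 'dq': array([-7.30373153e-05, -1.15744118e-03,  1.34922101e-03, -5.64425028e-04,
       -1.82458092e-03,  6.28136456e-04]), 'tau': array([-1.21969679e-03, -4.12270939e+01, -2.59748358e+01, -2.11021547e-04,
        4.10325069e-03, -5.09018278e-06]), 'eef_pos': array([ 124.17140118, -509.84710976,  238.71326884]), 'ee_rot': array([ 0.08377395,  0.70211272,  0.08469909, -0.70202972]), 'force': array([-1.05706118,  0.50928132,  0.31533815]), 'wrist_torque': array([ 0.01856425,  0.00073073, -0.0153822 ]), 'grip_width': 1.0016258290504287}
scene [[604.6111826256554, 0.0, 329.55797429424007], [0.0, 604.6111826256554, 237.8848223350766], [0.0, 0.0, 1.0]] [[-0.05139107586237293, 0.9986769505377168, 0.00181818216779461], [0.8073156841010769, 0.042615347743751954, -0.5885790671958095], [-0.5878778304427867, -0.028779864512651052, -0.8084376140881346]] [18.91268458415092, -429.88599648689, 1758.6031816813227]
top [[496.93393349628354, 0.0, 320.3001438547296], [0.0, 496.93393349628354, 230.16890168571535], [0.0, 0.0, 1.0]] [[-0.014649948741171226, -0.9997741835177739, 0.015393536736235822], [-0.9833636114539867, 0.011618369955827157, -0.1812760909434618], [0.18105630800956302, -0.01779312931831605, -0.9833117602668076]] [26.799173450903684, 569.4658538721806, 911.5446803144066]
```

View pics/scene0.png

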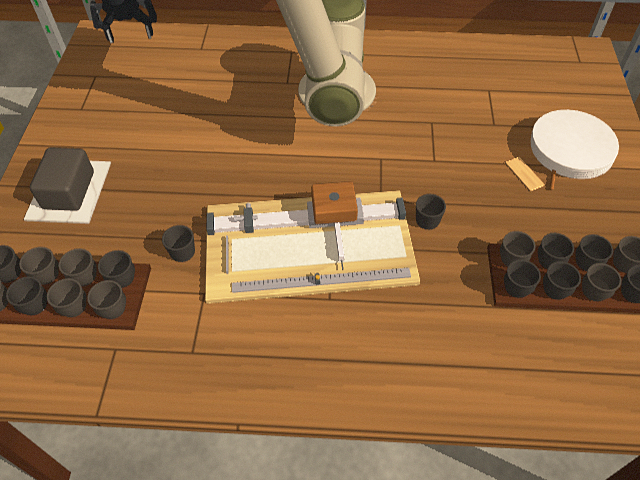

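View pics/top0.png

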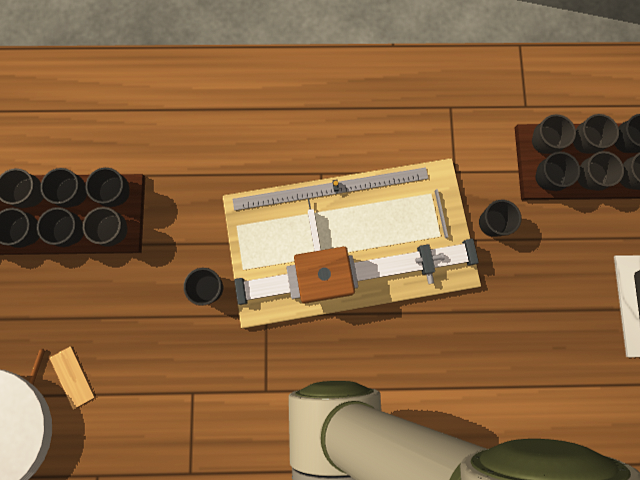

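Top view: the slide is tilted, with the stop at about (427,262), the block centre at (324,274), the pointer tip at about (311,204) and the marker at about (337,190). I'll zoom in.

```bash
python3 - <<'E'
import cv2,pickle
for n,(x0,x1,y0,y1) in {"top":(220,490,150,330),"scene":(150,460,170,310)}.items():
    im=pickle.load(open(f"pics/{n}0.pkl","rb"))["image"][y0:y1,x0:x1,::-1]
    k=800/(x1-x0)
    cv2.imwrite(f"pics/{n}0z.png",cv2.resize(im,(800,int((y1-y0)*k)),interpolation=cv2.INTER_CUBIC)); print(n,k)
E
```

```text
top 2.962962962962963
scene 2.5806451612903225
```

View pics/top0z.png

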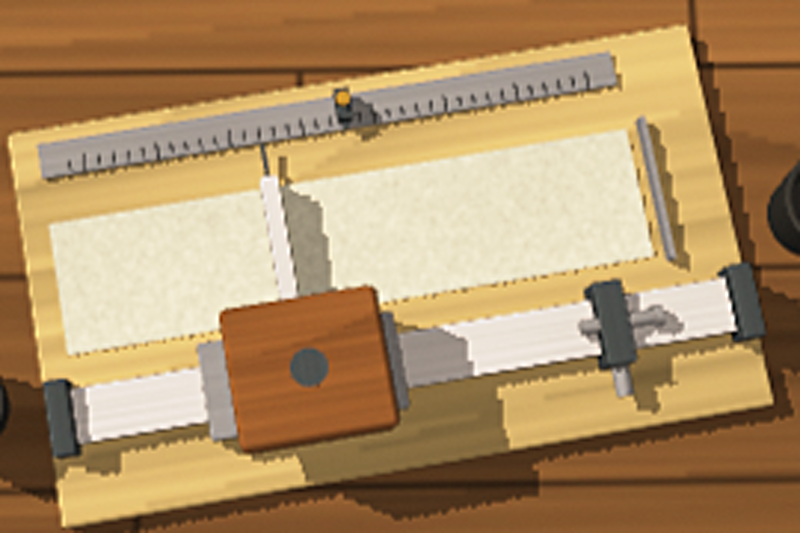

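View pics/scene0z.png

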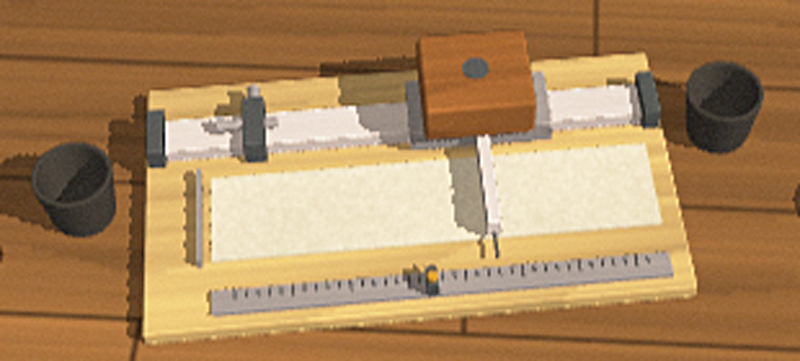

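```bash
cat > h.py <<'E'
import numpy as np
def ray(c,u,v,z):
    d=np.linalg.inv(c["mtx"])@np.array([u,v,1.]); R=np.array(c["R"]);t=np.array(c["t"])
    o=-R.T@t; d=R.T@d; return o+d*(z-o[2])/d[2]
E
python3 - <<'E'
import pickle,numpy as np
from h import ray
np.set_printoptions(precision=1,suppress=True)
t=pickle.load(open("pics/top0.pkl","rb")); s=pickle.load(open("pics/scene0.pkl","rb"))
T=lambda a,b,z: ray(t,220+(a+.5)/2.963-.5,150+(b+.5)/2.963-.5,z)
S=lambda a,b,z: ray(s,150+(a+.5)/2.5806-.5,170+(b+.5)/2.5806-.5,z)
for nm,p,q in [("board",(62,525),(775,405)),("boardfar",(10,135),(688,27)),("ruler",(42,180),(615,88)),("capsTop",(58,382),(733,266))]:
    a=T(*p,12);b=T(*q,12);d=a-b;print(nm,a,b,np.arctan2(-d[0],d[1]))
print("blk",T(309,368,96),S(475,68,96))
print("ptr",T(264,146,30),S(497,257,30))
print("mark",T(347,124,30),S(431,294,30))
print("stopf L/R",T(592,287,48),T(610,366,48))
print("cupsT",T(800,215,0))
E
```

```text
board [387.7 176.4  12. ] [ 459.7 -299.9   12. ] 0.15008289599557695
boardfar [651.9 215.9  12. ] [ 725.1 -257.9   12. ] 0.15327989787276167
ruler [619.9 193.4  12. ] [ 681.2 -204.    12. ] 0.15299520585698395
capsTop [481.5 180.4  12. ] [ 554.5 -278.    12. ] 0.15788153461383228
blk [480.7  14.6  96. ] [481.9  15.4  96. ]
ptr [637.7  41.1  30. ] [639.4  42.5  30. ]
mark [652.5 -15.5  30. ] [680.1 -12.4  30. ]
stopf L/R [ 535.9 -172.8   48. ] [ 484.  -181.9   48. ]
cupsT [ 591.8 -331.1    0. ]
```

```bash
cat >> h.py <<'E'
from scipy.spatial.transform import Rotation as Ro
th=0.152; X=np.array([np.cos(th),np.sin(th),0]); Y=np.array([-np.sin(th),np.cos(th),0])
def RT(s): return Ro.from_quat(s["ee_rot"],scalar_first=True).as_matrix()
def rep(target=None):
    from rig import ctrl
    s=ctrl.sense(); R=RT(s); print("t",s["time_s"],"pos",np.round(s["eef_pos"],1),"F",np.round(s["force"],2),"F.Y",round(float(s["force"]@Y),2),"q",np.round(s["joints"],2),"w",round(float(s["grip_width"]),3)); print(np.round(R,3))
    yy=R[:,1]; a=np.arctan2(yy@Y,yy@X); print("ang of tool y from slide x",a)
    if target is not None: d=np.array(target)-s["eef_pos"]; print("delta world",np.round(d,1),"tool",np.round(R.T@d,1))
    return s,R
E
python3 - <<'E'
from h import *
rep((481+0+Y[0]*110,15+Y[1]*110,200))
E
```

```text
t 0.1 pos [ 124.2 -509.9  238.8] F [-0.2  -0.14  0.66] F.Y -0.11 q [-1.56  0.31  1.5   0.    1.33 -0.22] w 1.004
[[-0.     0.237 -0.972]
 [ 0.001 -0.972 -0.237]
 [-1.    -0.001 -0.   ]]
ang of tool y from slide x -1.4839862509721564
delta world [340.2 633.6 -38.8] tool [  39.5 -535.1 -480.4]
```

```bash
python3 -m jog '[[[0,0,0,-0.1855,0,0],[0,0,0,-0.1855,0,0],[0,0,0,-0.1855,0,0],[0,0,0,-0.1855,0,0],[0,0,0,-0.1855,0,0],[0,0,0,-0.1855,0,0],[0,0,0,-0.1855,0,0],[0,0,0,-0.1855,0,0],[0,0,0,0,0,0]]]' 255 40; python3 - <<'E'
from h import *
from rig import vision
print(np.round(vision.capture("wrist")["hand_eye"],3))
rep((560,20,240))
rep((481+0+Y[0]*110,15+Y[1]*110,200))
E
```

```text
time_s: 1.23
eef_pos: [124.2, -510.0, 239.0]
ee_rot: [0.536, 0.461, 0.536, -0.461]
force: [-0.1, -0.8, 0.6]
grip_width: 0.002
[[ 0.00000e+00 -3.29000e-01  9.44000e-01 -1.34597e+02]
 [ 1.00000e+00  2.00000e-03  0.00000e+00 -1.03800e+00]
 [-2.00000e-03  9.44000e-01  3.29000e-01 -8.37030e+01]
 [ 0.00000e+00  0.00000e+00  0.00000e+00  1.00000e+00]]
t 1.275 pos [ 124.2 -510.   239.1] F [-0.3  -0.17 -0.47] F.Y -0.12 q [-1.56  0.31  1.5  -0.    1.33 -1.7 ] w 0.002
[[-0.     0.989  0.148]
 [ 0.     0.148 -0.989]
 [-1.     0.    -0.   ]]
ang of tool y from slide x -0.003933097738995855
delta world [435.8 530.    0.9] tool [  -0.7  509.3 -459.9]
t 1.275 pos [ 124.2 -510.   239.1] F [-0.3  -0.17 -0.47] F.Y -0.12 q [-1.56  0.31  1.5  -0.    1.33 -1.7 ] w 0.002
[[-0.     0.989  0.148]
 [ 0.     0.148 -0.989]
 [-1.     0.    -0.   ]]
ang of tool y from slide x -0.003933097738995855
delta world [340.2 633.8 -39.1] tool [  39.4  430.  -576.6]
```

```bash
python3 -m jog '[[[0,0.044,-0.037,0,0,0],[0,0.044,-0.037,0,0,0],[0,0.044,-0.037,0,0,0],[0,0.044,-0.037,0,0,0],[0,0.044,-0.037,0,0,0],[0,0.044,-0.037,0,0,0],[0,0.044,-0.037,0,0,0],[0,0.044,-0.037,0,0,0],[0,0.044,-0.037,0,0,0],[0,0.044,-0.037,0,0,0],[0,0.044,-0.037,0,0,0],[0,0.044,-0.037,0,0,0]]]'; python3 -m jog '[[[0,0,0,0,0,0],[0,0,0,0,0,0],[0,0,0,0,0,0]]]'; python3 - <<'E'
from h import *
from rig import vision,ctrl
import cv2,pickle
s=ctrl.sense();c=vision.capture("wrist");pickle.dump((s,c),open("pics/w1.pkl","wb"));cv2.imwrite("pics/w1.png",c["image"][:,:,::-1]);print(c["mtx"].tolist())
rep((481+0+Y[0]*110,15+Y[1]*110,200))
E
```

```text
time_s: 2.78
eef_pos: [579.9, 10.4, 239.2]
ee_rot: [0.536, 0.462, 0.536, -0.462]
force: [0.5, -0.7, -0.8]
grip_width: 0.001
time_s: 3.15
eef_pos: [578.4, 7.7, 239.5]
ee_rot: [0.536, 0.461, 0.536, -0.461]
force: [0.4, 0.0, 0.2]
grip_width: 0.002
[[386.88369266402213, 0.0, 318.30762897219347], [0.0, 386.88369266402213, 248.4227865187998], [0.0, 0.0, 1.0]]
t 3.2 pos [578.5   7.8 239.6] F [-0.95  0.58  0.36] F.Y 0.72 q [-0.19  0.43  1.33 -0.    1.38 -0.34] w 0.0
[[ 0.     0.989  0.149]
 [-0.     0.149 -0.989]
 [-1.     0.     0.   ]]
ang of tool y from slide x -0.0023063931535554894
delta world [-114.1  116.   -39.6] tool [  39.6  -95.5 -131.7]
```

View pics/w1.png

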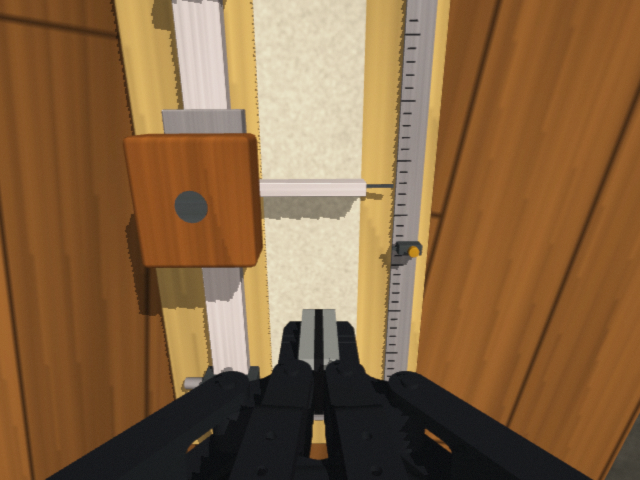

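```bash
cat >> h.py <<'E'
def wcam(s,c):
    H=np.array(c["hand_eye"]);M=np.eye(4);M[:3,:3]=RT(s);M[:3,3]=s["eef_pos"];W=M@H
    R=W[:3,:3].T; return dict(mtx=c["mtx"],R=R,t=-R@W[:3,3])
E
python3 - <<'E'
from h import *
import pickle,cv2
s,c=pickle.load(open("pics/w1.pkl","rb"));w=wcam(s,c)
im=c["image"][160:280,360:460,::-1];cv2.imwrite("pics/w1z.png",cv2.resize(im,(500,600),interpolation=cv2.INTER_CUBIC))
f=lambda u,v,z:ray(w,u,v,z)
for n,p in dict(blk=(191,206,96),ptr=(394,186,30),mark=(397,247,30)).items():
    q=f(*p);print(n,q,"x'",q@X,"y'",q@Y)
E
```

```text
blk [482.15503635  13.11080953  96.        ] x' 478.5810750721814 y' -60.04604053168664
ptr [640.69945146  40.29377113  30.        ] x' 639.4134269508869 y' -57.18255435334203
mark [655.80056763 -15.59555892  30.        ] x' 645.8779268100055 y' -114.71403412628243
```

View pics/w1z.png

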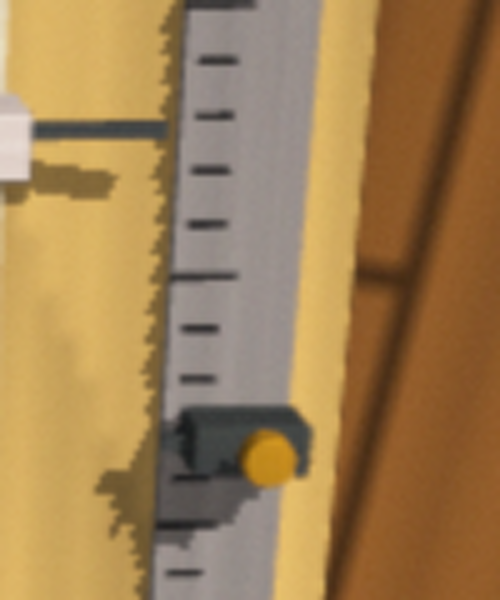

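```bash
python3 -m jog '[[[0,-0.032,-0.033,0,0,0],[0,-0.032,-0.033,0,0,0],[0,-0.031,-0.034,0,0,0],[0.05,0,0,0,0,0],[0.05,0,0,0,0,0],[0.04,0,0,0,0,0],[0.02,0,0,0,0,0],[0,0,0,0,0,0],[0,0,0,0,0,0]]]'; python3 - <<'E'
from h import *
from rig import vision,ctrl
import cv2,pickle
s=ctrl.sense();c=vision.capture("wrist");pickle.dump((s,c),open("pics/w2.pkl","wb"));cv2.imwrite("pics/w2.png",c["image"][:,:,::-1])
s,R=rep(); print(s["eef_pos"]@X,s["eef_pos"]@Y)
E
```

```text
time_s: 4.32
eef_pos: [470.4, 92.8, 80.4]
ee_rot: [0.537, 0.461, 0.536, -0.46]
force: [-0.1, 0.0, -0.1]
grip_width: -0.0
t 4.375 pos [470.4  92.9  80.5] F [ 0.06 -0.13  0.23] F.Y -0.14 q [-0.05  0.41  1.82  0.    0.9  -0.2 ] w -0.001
[[ 0.002  0.989  0.151]
 [-0.     0.151 -0.989]
 [-1.     0.002  0.   ]]
ang of tool y from slide x -0.0006130111022336095
479.0917302607611 20.607975335278624
```

View pics/w2.png

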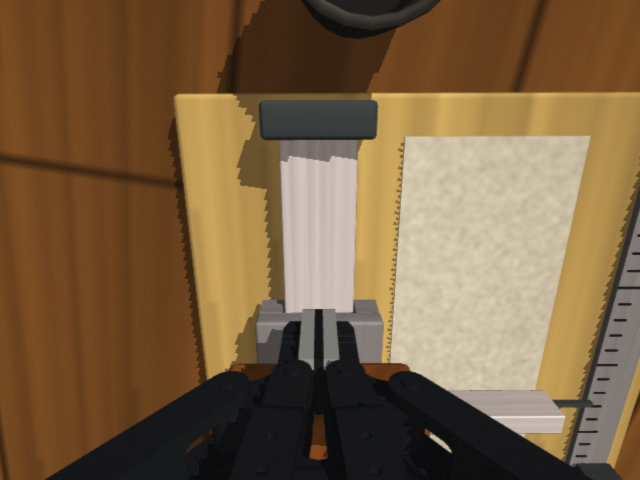

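```bash
python3 -m jog '[[[0,0,0.002,0,0,0],[0,0,0.002,0,0,0],[0,0,0.002,0,0,0],[0,0,0.002,0,0,0],[0,0,0.002,0,0,0],[0,0,0.002,0,0,0],[0,0,0.002,0,0,0],[0,0,0.002,0,0,0]]]';python3 -m jog '[[[0,0,0.002,0,0,0],[0,0,0.002,0,0,0],[0,0,0.002,0,0,0],[0,0,0.002,0,0,0]]]'; python3 -m jog '[[[0,0,0.002,0,0,0],[0,0,0.002,0,0,0]]]'; python3 - <<'E'
from h import *
s,R=rep(); print(s["eef_pos"]@X,s["eef_pos"]@Y)
E
```

```text
time_s: 5.38
eef_pos: [472.2, 77.2, 79.3]
ee_rot: [0.537, 0.461, 0.537, -0.461]
force: [0.3, 0.1, 0.3]
grip_width: 0.001
time_s: 5.88
eef_pos: [473.4, 69.6, 79.3]
ee_rot: [0.536, 0.461, 0.537, -0.46]
force: [-0.5, 4.9, 1.2]
grip_width: 0.002
time_s: 6.12
eef_pos: [474.0, 65.4, 79.3]
ee_rot: [0.537, 0.461, 0.537, -0.461]
force: [-0.2, 3.8, 1.2]
grip_width: -0.003
t 6.125 pos [474.   65.4  79.3] F [-0.18  3.81  1.16] F.Y 3.79 q [-0.11  0.41  1.83  0.    0.9  -0.26] w -0.003
[[ 0.     0.988  0.151]
 [ 0.     0.151 -0.988]
 [-1.     0.    -0.   ]]
ang of tool y from slide x 1.2500917526134633e-05
478.48525319123223 -7.096451261175986
```

```bash
python3 -m jog '[[[0,0,0.003,0,0,0],[0,0,0.003,0,0,0],[0,0,0.003,0,0,0],[0,0,0.003,0,0,0],[0,0,0.003,0,0,0],[0,0,0.003,0,0,0],[0,0,0.003,0,0,0],[0,0,0.003,0,0,0],[0,0,0.003,0,0,0],[0,0,0.003,0,0,0]]]';python3 -m jog '[[[0,0,0.003,0,0,0],[0,0,0.004,0,0,0],[0,0,0.004,0,0,0],[0,0,0.004,0,0,0],[0,0,0.004,0,0,0],[0,0,0.004,0,0,0],[0,0,0.004,0,0,0],[0,0,0.003,0,0,0],[0,0,0.002,0,0,0],[0,0,0.002,0,0,0]]]'; python3 -m jog '[[[0,0,0.003,0,0,0],[0,0,0.004,0,0,0],[0,0,0.004,0,0,0],[0,0,0.003,0,0,0],[0,0,0.002,0,0,0],[0,0,0.001,0,0,0],[0,0,0.001,0,0,0]]]'; python3 - <<'E'
from h import *
from rig import vision,ctrl
import cv2,pickle
s,R=rep(); print(s["eef_pos"]@X,s["eef_pos"]@Y)
c=vision.capture("top");pickle.dump(c,open("pics/t3.pkl","wb"));im=c["image"][210:330,330:490,::-1];cv2.imwrite("pics/t3.png",cv2.resize(im,(800,600),interpolation=cv2.INTER_CUBIC))
E
```

```text
time_s: 7.38
eef_pos: [478.7, 35.6, 79.3]
ee_rot: [0.537, 0.461, 0.536, -0.461]
force: [0.8, 3.8, 2.7]
grip_width: 0.003
time_s: 8.62
eef_pos: [483.7, 2.2, 79.3]
ee_rot: [0.537, 0.461, 0.537, -0.461]
force: [1.5, 4.7, 3.0]
grip_width: 0.004
time_s: 9.5
eef_pos: [486.5, -15.5, 79.3]
ee_rot: [0.536, 0.461, 0.537, -0.461]
force: [1.2, 5.1, 2.3]
grip_width: 0.001
t 9.5 pos [486.5 -15.5  79.3] F [1.22 5.06 2.3 ] F.Y 4.82 q [-0.27  0.43  1.8   0.    0.91 -0.43] w 0.001
[[-0.     0.988  0.151]
 [ 0.     0.151 -0.988]
 [-1.    -0.    -0.   ]]
ang of tool y from slide x 1.6006833988150785e-05
478.4959864486282 -89.02415869050344
```

View pics/t3.png

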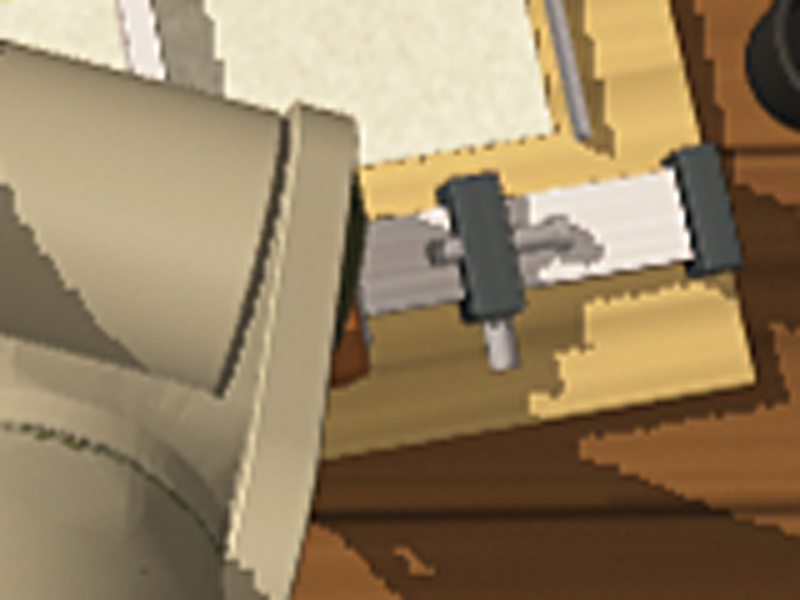

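```bash
python3 -m jog '[[[0,0,0.002,0,0,0],[0,0,0.002,0,0,0],[0,0,0.002,0,0,0],[0,0,0.002,0,0,0],[0,0,0.002,0,0,0],[0,0,0.001,0,0,0],[0,0,0.001,0,0,0],[0,0,0.001,0,0,0],[0,0,0.001,0,0,0]]]'; python3 - <<'E'
from h import *
from rig import vision,ctrl
import cv2,pickle
s,R=rep(); print(s["eef_pos"]@X,s["eef_pos"]@Y)
c=vision.capture("top");pickle.dump(c,open("pics/t4.pkl","wb"));im=c["image"][220:310,370:490,::-1];cv2.imwrite("pics/t4.png",cv2.resize(im,(800,600),interpolation=cv2.INTER_CUBIC))
E
```

```text
time_s: 10.68
eef_pos: [488.6, -29.4, 79.3]
ee_rot: [0.537, 0.461, 0.537, -0.461]
force: [2.3, 4.5, 2.8]
grip_width: -0.001
t 10.675 pos [488.6 -29.4  79.3] F [2.31 4.53 2.79] F.Y 4.13 q [-0.3   0.43  1.79  0.    0.92 -0.45] w -0.001
[[-0.     0.988  0.151]
 [ 0.     0.151 -0.988]
 [-1.    -0.    -0.   ]]
ang of tool y from slide x 1.858386188933515e-05
478.4992988150803 -103.07160761499102
```

View pics/t4.png

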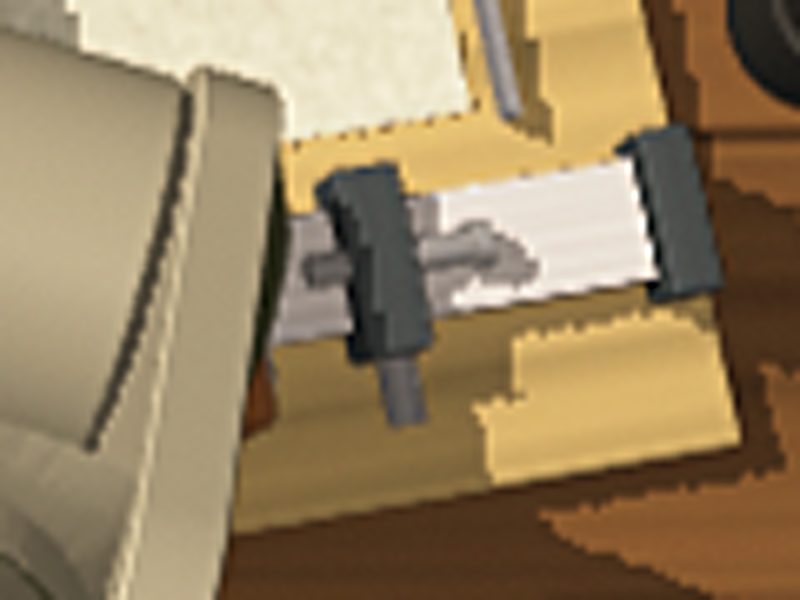

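```bash
python3 -m jog '[[[0,0,0.001,0,0,0],[0,0,0.001,0,0,0],[0,0,0.001,0,0,0],[0,0,0.001,0,0,0],[0,0,0.0005,0,0,0],[0,0,0.0005,0,0,0]]]'|sed -n '2p;4p';  python3 -m jog '[[[0,0,0.0005,0,0,0],[0,0,0.0005,0,0,0]]]'|sed -n '2p;4p'; python3 -m jog '[[[0,0,0.0005,0,0,0],[0,0,0.0005,0,0,0]]]'|sed -n '2p;4p'
```

```text
eef_pos: [489.3, -34.4, 79.3]
force: [1.7, 5.3, 1.3]
eef_pos: [489.5, -35.3, 79.3]
force: [1.9, 4.3, 2.1]
eef_pos: [489.7, -36.3, 79.3]
force: [1.3, 4.0, 2.2]
```

```bash
python3 -m jog '[[[0,0,0.0005,0,0,0],[0,0,0.0005,0,0,0]]]'|sed -n '2p;4p'; python3 -m jog '[[[0,0,0.0005,0,0,0]]]'|sed -n '2p;4p'; python3 -m jog '[[[0,0,0.0005,0,0,0]]]'|sed -n '2p;4p'
```

```text
eef_pos: [489.8, -37.3, 79.3]
force: [2.3, 3.6, 2.3]
eef_pos: [489.9, -37.8, 79.3]
force: [1.7, 4.4, 2.1]
eef_pos: [490.0, -38.3, 79.3]
force: [1.3, 4.1, 2.7]
```

```bash
python3 -m jog '[[[0,0,0.0005,0,0,0]]]'|sed -n '2p;4p'; python3 -m jog '[[[0,0,0.0005,0,0,0]]]'|sed -n '2p;4p'
```

```text
eef_pos: [490.0, -38.8, 79.3]
force: [1.5, 4.2, 1.7]
eef_pos: [490.1, -39.3, 79.3]
force: [2.4, 4.6, 2.6]
```

```bash
python3 -m jog '[[[0,0,0.0005,0,0,0]]]'|sed -n '2p;4p'; python3 -m jog '[[[0,0,0.0005,0,0,0]]]'|sed -n '2p;4p'
```

```text
eef_pos: [490.2, -39.8, 79.3]
force: [1.5, 4.4, 2.1]
eef_pos: [490.3, -40.3, 79.3]
force: [1.4, 4.7, 2.7]
```

```bash
python3 -m jog '[[[0,0,0.0005,0,0,0]]]'|sed -n '2p;4p'; python3 - <<'E'
from rig import vision
import cv2
c=vision.capture("top");im=c["image"][220:310,370:490,::-1];cv2.imwrite("pics/t5.png",cv2.resize(im,(800,600),interpolation=cv2.INTER_CUBIC))
E
```

```text
eef_pos: [490.3, -40.8, 79.3]
force: [2.1, 4.1, 2.7]
```

View pics/t5.png

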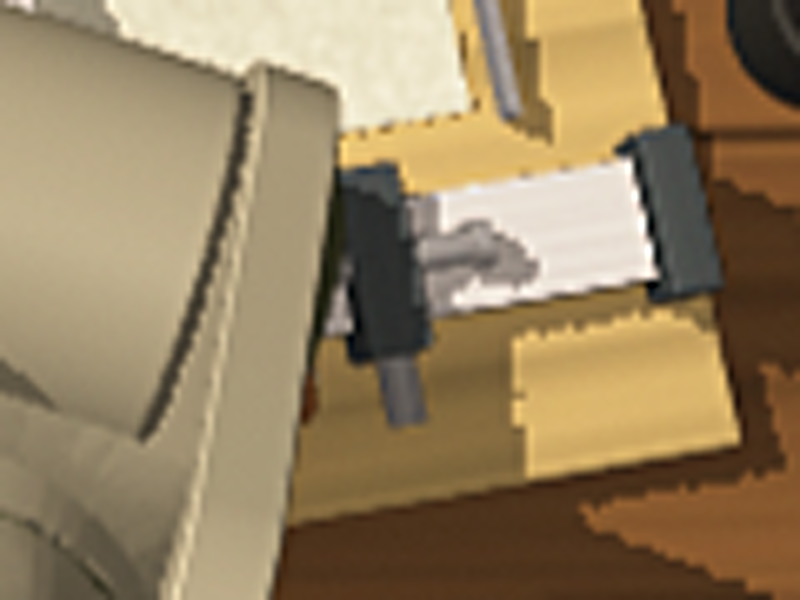

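The arm now hides the screw, but by the stop's position contact is a few mm away at most. I'll carry on with single small rows.

```bash
python3 -m jog '[[[0,0,0.0004,0,0,0]]]'|sed -n '2p;4p'; python3 -m jog '[[[0,0,0.0004,0,0,0]]]'|sed -n '2p;4p'
```

```text
eef_pos: [490.3, -41.2, 79.3]
force: [2.1, 3.8, 1.9]
eef_pos: [490.4, -41.6, 79.3]
force: [0.9, 4.5, 2.8]
```

```bash
python3 -m jog '[[[0,0,0.0004,0,0,0]]]'|sed -n '2p;4p'; python3 -m jog '[[[0,0,0.0004,0,0,0]]]'|sed -n '2p;4p'
```

```text
eef_pos: [490.5, -41.9, 79.3]
force: [1.6, 5.0, 2.4]
eef_pos: [490.6, -42.4, 79.3]
force: [2.6, 3.7, 2.3]
```

```bash
python3 -m jog '[[[0,0,0.0004,0,0,0]]]'|sed -n '2p;4p'; python3 -m jog '[[[0,0,0.0004,0,0,0]]]'|sed -n '2p;4p'
```

```text
eef_pos: [490.6, -42.8, 79.3]
force: [2.6, 4.7, 2.1]
eef_pos: [490.7, -43.2, 79.3]
force: [2.4, 4.3, 2.2]
```

```bash
python3 -m jog '[[[0,0,0.0004,0,0,0]]]'|sed -n '2p;4p'
```

```text
eef_pos: [490.7, -43.5, 79.3]
force: [2.4, 4.3, 1.6]
```

```bash
python3 -m jog '[[[0,0,0.0004,0,0,0]]]'|sed -n '2p;4p'; python3 -m jog '[[[0,0,0.0004,0,0,0]]]'|sed -n '2p;4p'
```

```text
eef_pos: [490.8, -43.9, 79.3]
force: [2.0, 5.4, 1.4]
eef_pos: [490.9, -44.4, 79.3]
force: [2.7, 4.9, 2.0]
```

```bash
python3 -m jog '[[[0,0,0.0004,0,0,0]]]'|sed -n '2p;4p'; python3 -m jog '[[[0,0,0.0004,0,0,0]]]'|sed -n '2p;4p'
```

```text
eef_pos: [490.9, -44.7, 79.3]
force: [2.2, 3.6, 2.8]
eef_pos: [491.0, -45.0, 79.3]
force: [1.4, 6.7, 2.1]
```

```bash
python3 -m jog '[[[0,0,0.0004,0,0,0]]]'|sed -n '2p;4p'; python3 -m jog '[[[0,0,0.0004,0,0,0]]]'|sed -n '2p;4p'
```

```text
eef_pos: [490.9, -45.0, 79.3]
force: [2.1, 10.9, 4.0]
eef_pos: [491.0, -45.1, 79.3]
force: [1.8, 12.3, 4.2]
```

```bash
python3 -m jog '[[[0,0,0,0,0,0]]]'|sed -n '2p;4p'; python3 -m jog '[[[0,0,0,0,0,0],[0,0,0,0,0,0]]]'|sed -n '2p;4p'; python3 -m jog '[[[0,0,0,0,0,0],[0,0,0,0,0,0]]]'|sed -n '2p;4p'
```

```text
eef_pos: [490.9, -45.0, 79.3]
force: [1.2, 10.4, 3.9]
eef_pos: [490.9, -45.0, 79.3]
force: [1.9, 10.7, 4.2]
eef_pos: [490.9, -45.0, 79.3]
force: [2.4, 10.8, 4.2]
```

```bash
python3 -m jog '[[[0,0,0.0002,0,0,0],[0,0,0,0,0,0]]]'|sed -n '2p;4p'; python3 -m jog '[[[0,0,0,0,0,0],[0,0,0,0,0,0],[0,0,0,0,0,0],[0,0,0,0,0,0]]]'|sed -n '2p;4p'; python3 - <<'E'
from h import *
s,R=rep(); print(s["eef_pos"]@X,s["eef_pos"]@Y)
E
```

```text
eef_pos: [491.0, -45.1, 79.3]
force: [1.2, 10.9, 4.4]
eef_pos: [490.9, -45.0, 79.3]
force: [1.6, 11.9, 4.8]
t 16.15 pos [490.9 -45.   79.3] F [ 1.61 11.87  4.76] F.Y 11.49 q [-0.33  0.44  1.78  0.    0.92 -0.48] w 0.001
[[-0.001  0.988  0.151]
 [ 0.002  0.151 -0.988]
 [-1.    -0.    -0.002]]
ang of tool y from slide x -0.00011080037867191367
478.45929869640236 -118.85701522866377
```

```bash
python3 -m jog '[[[0,0,-0.005,0,0,0],[0,0,-0.015,0,0,0],[-0.05,0,0,0,0,0],[-0.06,0,0,0,0,0],[-0.05,0,0,0,0,0],[0,0.05,0,0,0,0],[0,0.045,0,0,0,0],[0,0,0,0,0,0],[0,0,0,0,0,0],[0,0,0,0,0,0]]]'|sed -n '2p;4p'; python3 - <<'E'
from h import *
from rig import vision,ctrl
import cv2,pickle
s=ctrl.sense();c=vision.capture("wrist");pickle.dump((s,c),open("pics/w6.pkl","wb"));cv2.imwrite("pics/w6.png",c["image"][:,:,::-1])
rep()
E
```

```text
eef_pos: [581.3, -11.9, 239.6]
force: [-0.6, 0.3, -0.7]
t 17.45 pos [581.4 -12.  239.7] F [-0.16  0.01 -0.75] F.Y 0.03 q [-0.22  0.44  1.32 -0.    1.38 -0.37] w 0.0
[[ 0.     0.989  0.151]
 [-0.     0.151 -0.989]
 [-1.     0.     0.   ]]
ang of tool y from slide x -0.00035554885693886537
```

View pics/w6.png

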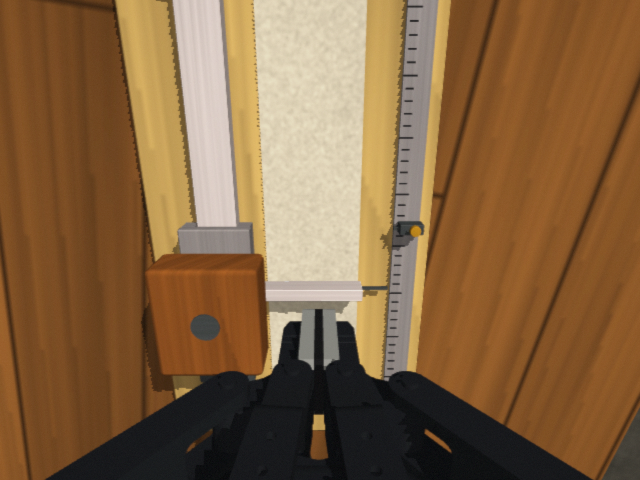

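```bash
python3 - <<'E'
from h import *
import pickle,cv2
s,c=pickle.load(open("pics/w6.pkl","rb"));w=wcam(s,c)
im=c["image"][210:310,360:460,::-1];cv2.imwrite("pics/w6z.png",cv2.resize(im,(600,600),interpolation=cv2.INTER_CUBIC))
f=lambda u,v,z:ray(w,u,v,z)
for n,p in dict(blk=(204.5,327,96),ptr=(387,288.5,30),mark=(395,228.5,30)).items():
    q=f(*p);print(n,q,"x'",q@X,"y'",q@Y)
E
```

```text
blk [ 500.54680269 -106.75571201   96.        ] x' 478.6111542391898 y' -181.31532414990775
ptr [658.48265338 -78.56716289  30.        ] x' 638.9942197162212 y' -177.36569864960813
mark [652.9629502  -17.69125369  30.        ] x' 642.755706060917 y' -116.35590710326508
```

View pics/w6z.png

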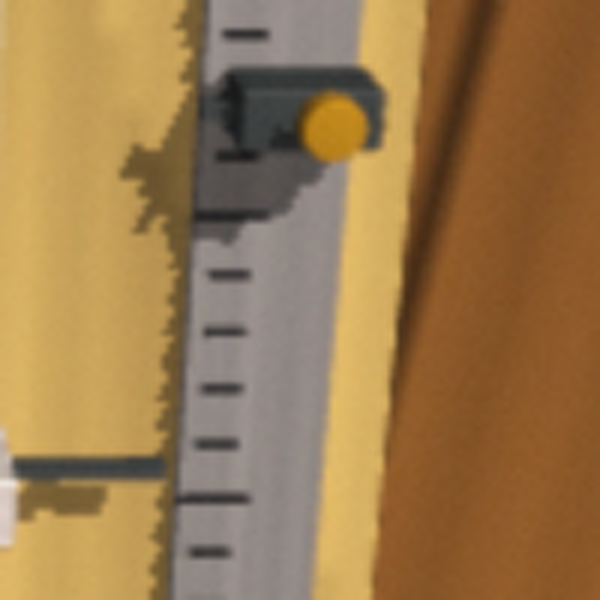

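```bash
python3 -m jog '[[[0,-0.032,0.05,0,0,0],[0,-0.032,0.05,0,0,0],[0,-0.03,0.04,0,0,0],[0,0,0.022,0,0,0],[0.05,0,0,0,0,0],[0.05,0,0,0,0,0],[0.04,0,0,0,0,0],[0.02,0,0,0,0,0],[0,0,0,0,0,0],[0,0,0,0,0,0]]]'|sed -n '2p;4p'; python3 - <<'E'
from h import *
from rig import vision,ctrl
import cv2,pickle
s,R=rep(); print(s["eef_pos"]@X,s["eef_pos"]@Y)
c=vision.capture("top");cv2.imwrite("pics/t7.png",c["image"][:,:,::-1])
E
```

```text
eef_pos: [514.3, -186.4, 80.4]
force: [0.0, -0.3, 0.2]
t 18.7 pos [ 514.3 -186.4   80.4] F [ 0.05 -0.34  0.19] F.Y -0.35 q [-0.56  0.53  1.62  0.    0.99 -0.71] w -0.002
[[ 0.002  0.988  0.152]
 [-0.001  0.152 -0.988]
 [-1.     0.001  0.001]]
ang of tool y from slide x 0.000320851217947577
480.15719865453553 -262.15765244292027
```

View pics/t7.png

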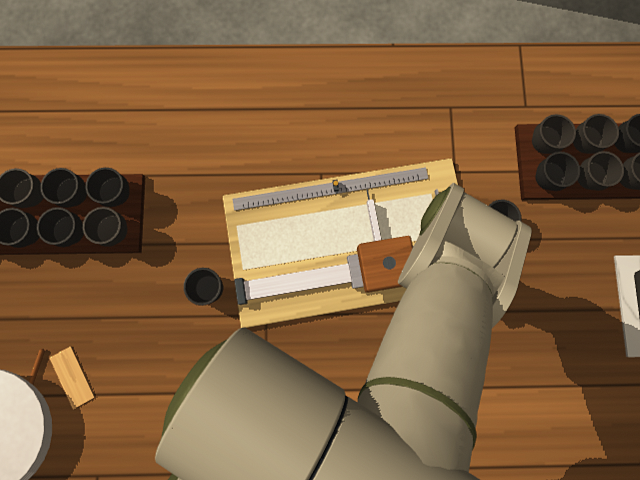

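```bash
python3 -m jog '[[[0,0,-0.003,0,0,0],[0,0,-0.003,0,0,0],[0,0,-0.003,0,0,0],[0,0,-0.002,0,0,0],[0,0,-0.002,0,0,0],[0,0,-0.002,0,0,0],[0,0,-0.002,0,0,0],[0,0,-0.002,0,0,0],[0,0,-0.002,0,0,0],[0,0,-0.002,0,0,0],[0,0,-0.002,0,0,0],[0,0,-0.001,0,0,0]]]'|sed -n '2p;4p'; python3 -m jog '[[[0,0,-0.001,0,0,0],[0,0,-0.001,0,0,0],[0,0,-0.001,0,0,0],[0,0,-0.001,0,0,0]]]'|sed -n '2p;4p'; python3 - <<'E'
from h import *
s,R=rep(); print(s["eef_pos"]@X,s["eef_pos"]@Y)
E
```

```text
eef_pos: [509.7, -160.5, 79.3]
force: [-0.1, 0.1, -0.0]
eef_pos: [509.2, -157.1, 79.3]
force: [0.2, -4.5, -0.8]
t 20.75 pos [ 509.2 -157.1   79.3] F [ 0.21 -4.53 -0.77] F.Y -4.51 q [-0.52  0.51  1.66 -0.    0.97 -0.67] w -0.0
[[ 0.     0.988  0.152]
 [-0.001  0.152 -0.988]
 [-1.     0.     0.001]]
ang of tool y from slide x 0.00013338184652704154
479.51644118009057 -232.3400399407589
```

```bash
python3 -m jog '[[[0,0,-0.002,0,0,0],[0,0,-0.003,0,0,0],[0,0,-0.003,0,0,0],[0,0,-0.003,0,0,0],[0,0,-0.003,0,0,0],[0,0,-0.003,0,0,0],[0,0,-0.003,0,0,0],[0,0,-0.003,0,0,0],[0,0,-0.002,0,0,0]]]'|sed -n '2p;4p'; python3 -m jog '[[[0,0,-0.003,0,0,0],[0,0,-0.003,0,0,0],[0,0,-0.003,0,0,0],[0,0,-0.003,0,0,0],[0,0,-0.003,0,0,0],[0,0,-0.003,0,0,0],[0,0,-0.003,0,0,0],[0,0,-0.003,0,0,0],[0,0,-0.001,0,0,0],[0,0,-0.001,0,0,0],[0,0,-0.0005,0,0,0],[0,0,0,0,0,0]]]'|sed -n '2p;4p'; python3 - <<'E'
from h import *
from rig import vision,ctrl
import cv2,pickle
s,R=rep(); print(s["eef_pos"]@X,s["eef_pos"]@Y)
c=vision.capture("top");pickle.dump(c,open("pics/t8.pkl","wb"));im=c["image"][160:260,280:400,::-1];cv2.imwrite("pics/t8.png",cv2.resize(im,(720,600),interpolation=cv2.INTER_CUBIC))
E
```

```text
eef_pos: [505.2, -131.7, 79.3]
force: [-1.0, -4.4, -0.3]
eef_pos: [501.3, -105.7, 79.3]
force: [-0.8, -2.7, -1.9]
t 23.375 pos [ 501.3 -105.7   79.3] F [-0.8  -2.69 -1.86] F.Y -2.54 q [-0.44  0.47  1.73  0.    0.94 -0.59] w 0.002
[[-0.     0.988  0.151]
 [ 0.     0.151 -0.988]
 [-1.    -0.    -0.   ]]
ang of tool y from slide x -0.00010415037236391463
479.4904261824293 -180.36928274228063
```

View pics/t8.png

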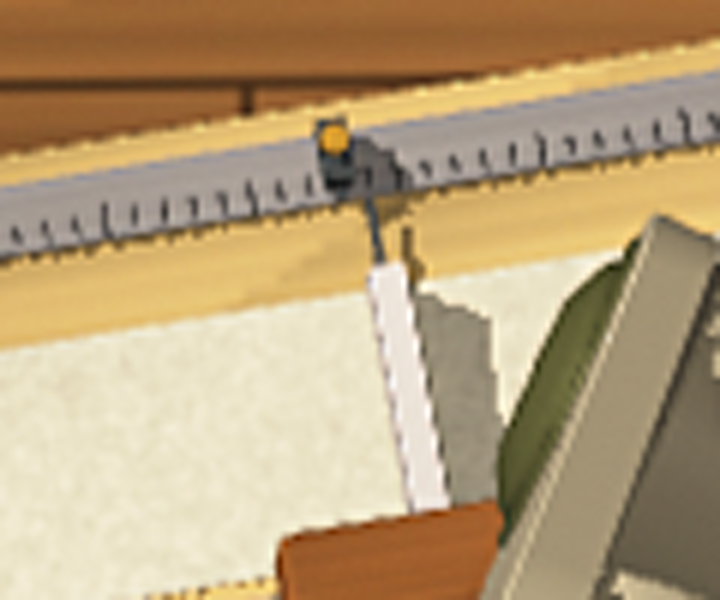

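```bash
python3 -m jog '[[[0,0,0.005,0,0,0],[0,0,0.015,0,0,0],[-0.05,0,0,0,0,0],[-0.05,0,0,0,0,0],[-0.02,0.04,-0.01,0,0,0],[0,0.04,-0.02,0,0,0],[0,0.04,-0.02,0,0,0],[0,0,0,0,0,0],[0,0,0,0,0,0],[0,0,0,0,0,0]]]'|sed -n '2p;4p'; python3 - <<'E'
from h import *
from rig import vision,ctrl
import cv2,pickle
s=ctrl.sense();c=vision.capture("wrist");pickle.dump((s,c),open("pics/w9.pkl","wb"));cv2.imwrite("pics/w9.png",c["image"][:,:,::-1])
rep()
E
```

```text
eef_pos: [614.9, -58.9, 199.6]
force: [-0.1, 0.2, 0.2]
t 24.725 pos [615.  -58.8 199.6] F [0.06 0.37 0.19] F.Y 0.35 q [-0.28  0.55  1.25  0.    1.34 -0.44] w 0.001
[[ 0.     0.989  0.15 ]
 [-0.     0.15  -0.989]
 [-1.     0.     0.   ]]
ang of tool y from slide x -0.0011331880484519918
```

View pics/w9.png

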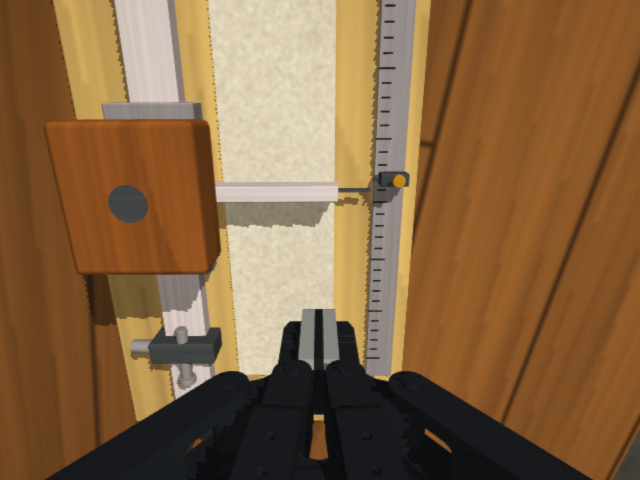

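```bash
python3 - <<'E'
from h import *
import pickle,cv2
s,c=pickle.load(open("pics/w9.pkl","rb"));w=wcam(s,c)
im=c["image"][160:210,350:420,::-1];cv2.imwrite("pics/w9z.png",cv2.resize(im,(770,550),interpolation=cv2.INTER_CUBIC))
f=lambda u,v,z:ray(w,u,v,z)
for n,p in dict(blk=(128,204,96),ptr=(371,189.5,30),ptr1=(371,190.5,30),mark=(373,180,30)).items():
    q=f(*p);print(n,q,"x'",q@X,"y'",q@Y)
E
```

```text
blk [491.44315656 -47.22065308  96.        ] x' 478.62699434062563 y' -121.08825910367068
ptr [650.97946945 -25.90315438  30.        ] x' 639.5516863783728 y' -124.17279693869637
ptr1 [651.13539056 -26.68410394  30.        ] x' 639.5875619872849 y' -124.96835117937249
mark [651.06141845 -18.31219877  30.        ] x' 640.7820779119029 y' -116.68177168463191
```

View pics/w9z.png

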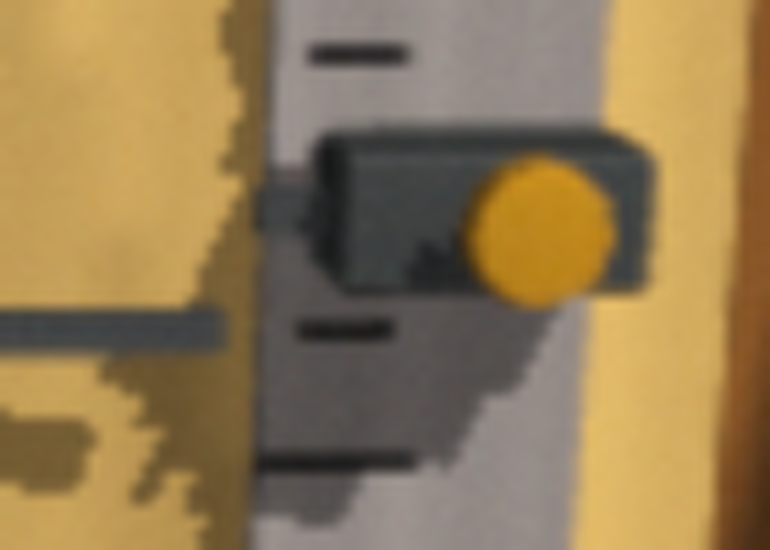

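```bash
python3 -m jog '[[[0,-0.04,0.02,0,0,0],[0,-0.04,0.02,0,0,0],[0.02,-0.04,0.01,0,0,0],[0.05,0,0,0,0,0],[0.04,0,0,0,0,0],[0.01,0,0,0,0,0],[0,0,0,0,0,0],[0,0,-0.003,0,0,0],[0,0,-0.003,0,0,0],[0,0,-0.003,0,0,0],[0,0,-0.003,0,0,0],[0,0,0,0,0,0]]]'|sed -n '2p;4p'; python3 - <<'E'
from h import *
s,R=rep(); print(s["eef_pos"]@X,s["eef_pos"]@Y)
E
```

```text
eef_pos: [502.5, -113.4, 79.4]
force: [1.0, -0.5, -0.4]
t 26.225 pos [ 502.5 -113.4   79.4] F [ 1.04 -0.54 -0.39] F.Y -0.69 q [-0.45  0.48  1.72 -0.    0.95 -0.6 ] w 0.002
[[-0.     0.988  0.152]
 [-0.     0.152 -0.988]
 [-1.    -0.     0.   ]]
ang of tool y from slide x 0.0003448238625078765
479.5116595541621 -188.2065439815475
```

Target is y' of -171.7, which is 16.5 mm further. I'll go 14 mm first, then trim.

```bash
python3 -m jog '[[[0,0,-0.002,0,0,0],[0,0,-0.002,0,0,0],[0,0,-0.002,0,0,0],[0,0,-0.001,0,0,0],[0,0,-0.001,0,0,0],[0,0,-0.001,0,0,0],[0,0,-0.001,0,0,0],[0,0,-0.001,0,0,0],[0,0,-0.001,0,0,0],[0,0,-0.001,0,0,0],[0,0,-0.001,0,0,0],[0,0,0,0,0,0]]]'|sed -n '2p;4p'; python3 - <<'E'
from h import *
s,R=rep(); print(s["eef_pos"]@X,s["eef_pos"]@Y)
E
```

```text
eef_pos: [500.3, -99.6, 79.3]
force: [0.3, -3.7, -1.0]
t 27.725 pos [500.3 -99.6  79.3] F [ 0.33 -3.75 -1.02] F.Y -3.75 q [-0.43  0.47  1.73  0.    0.94 -0.58] w -0.001
[[-0.     0.988  0.152]
 [ 0.     0.152 -0.988]
 [-1.    -0.    -0.   ]]
ang of tool y from slide x 8.788964115256565e-05
479.49215592470205 -174.2592878025394
```

```bash
python3 -m jog '[[[0,0,-0.0005,0,0,0],[0,0,-0.0005,0,0,0],[0,0,-0.0005,0,0,0],[0,0,-0.0004,0,0,0],[0,0,-0.0003,0,0,0],[0,0,0,0,0,0]]]'|sed -n '2p;4p'; python3 - <<'E'
from h import *
s,R=rep(); print(s["eef_pos"]@X,s["eef_pos"]@Y)
E
python3 -m jog '[[[0,0,0.002,0,0,0],[0,0,0.018,0,0,0],[-0.05,0,0,0,0,0],[-0.05,0,0,0,0,0],[-0.02,0.04,-0.01,0,0,0],[0,0.04,-0.02,0,0,0],[0,0.04,-0.02,0,0,0],[0,0,0,0,0,0],[0,0,0,0,0,0],[0,0,0,0,0,0]]]'|sed -n '2p;4p'; python3 - <<'E'
from h import *
from rig import vision,ctrl
import cv2,pickle
s=ctrl.sense();c=vision.capture("wrist");pickle.dump((s,c),open("pics/wa.pkl","wb"));cv2.imwrite("pics/wa.png",c["image"][:,:,::-1])
im=c["image"][160:210,350:420,::-1];cv2.imwrite("pics/waz.png",cv2.resize(im,(770,550),interpolation=cv2.INTER_CUBIC))
rep()
c=vision.capture("top");cv2.imwrite("pics/ta.png",c["image"][:,:,::-1])
E
```

```text
eef_pos: [500.0, -97.6, 79.3]
force: [-0.1, -3.5, -1.7]
t 28.475 pos [500.  -97.6  79.3] F [-0.12 -3.54 -1.71] F.Y -3.48 q [-0.42  0.47  1.73  0.    0.94 -0.58] w -0.0
[[-0.     0.988  0.151]
 [ 0.     0.151 -0.988]
 [-1.     0.    -0.   ]]
ang of tool y from slide x 3.627808165970597e-05
479.49776707941646 -172.17236075052023
eef_pos: [613.7, -50.8, 199.5]
force: [1.0, -0.8, -0.2]
t 29.775 pos [613.7 -50.7 199.6] F [-0.16 -0.89 -0.67] F.Y -0.86 q [-0.27  0.54  1.26 -0.    1.34 -0.42] w -0.001
[[ 0.     0.989  0.15 ]
 [-0.     0.15  -0.989]
 [-1.     0.     0.   ]]
ang of tool y from slide x -0.0011363722662800456
```

View pics/wa.png

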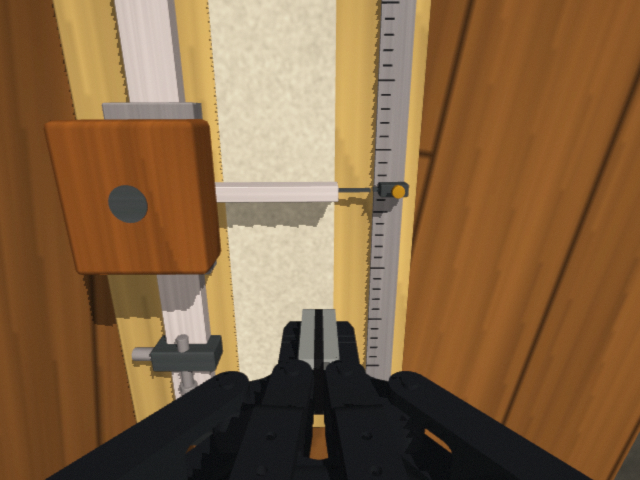

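View pics/waz.png

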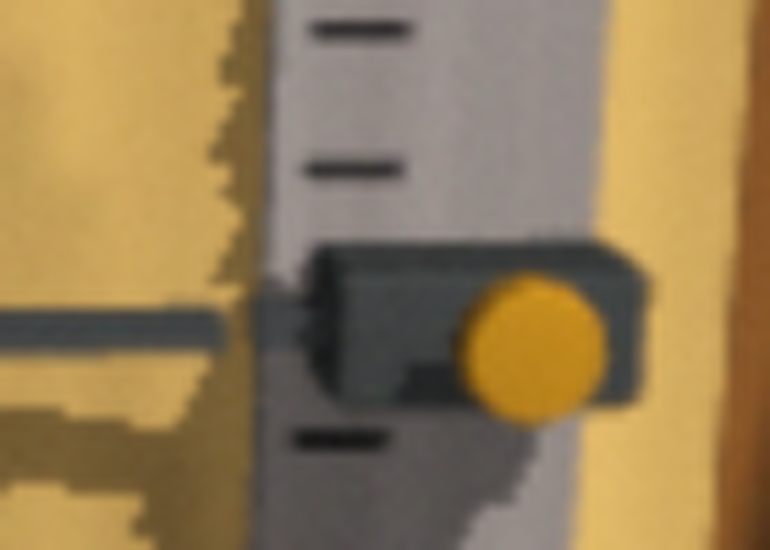

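View pics/ta.png

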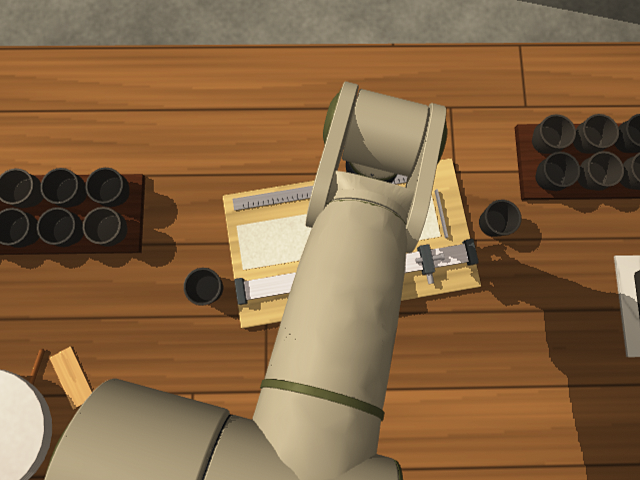

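```bash
python3 - <<'E'
from rig import workorder
print(workorder.finish_job())
E
```

```text
the job is handed in; nothing more can be done
None
```

The job is handed in at about 30 s. My checks suggest every requirement was met, but the system gave no verdict.

- **Stop:** I pushed the slide back with the closed fingertips until the force rose from about 4 N to about 11 N as it met the screw. I held it there for about 1.4 s at 10.4 to 12 N along the slide. The highest force reading was about 13 N in total.
- **Marker:** I then pushed from the stop side, stopped about 9 mm short to measure, and pushed the rest. The pointer never ran past the marker.
- **Final check:**
  - The wrist camera shows the pointer about 0.7 mm short of the marker.
  - The block measures about 3 mm ahead of the pointer, or nearer 4 mm once I allow for camera bias, so the play is taken up.
  - Both cups look to be at their starting pixels in the top view.
  - The gripper is lifted clear of everything.

One disagreement: the block-to-pointer offsets measured by camera differed by up to about 1 mm from the expected ±4 mm. That is within the stated calibration error.

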